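Third hand: hold the clay scraper against the sprung stop of the repair block

ROBOT

A 6-joint arm with a two-finger parallel gripper is mounted at the origin on the work surface. World frame = base frame: x ahead of the robot, y to its left, z up, the work surface at z = 0. Lengths are in m, angles in degrees, forces in N, time in s.
With the tool pointing down it reaches from about 0.3 to 0.775 m from the base axis. Payload 14.6 kg.
Tool frame: the origin (TCP) lies at the very end of the fingers, on their centre line; the grasp point (between the pads) lies 19 mm behind it; z points along the fingers, y is the line along which they close (so a half turn about z gives the same grasp; the last joint's range is limited). The gripper opens to 94 mm and grips with 3 to 60 N. Pads are 16 mm wide; open, the fingers measure 119 mm over their backs; the gripper's body (75 mm by 177 mm) begins 78 mm behind the grasp point.
Start: joints at [-76.352, 17.183, 87.147, -0, 75.671, -3.816], TCP at [0.165, -0.525, 0.205] pointing down, gripper open.
Joint ranges: [-173.82, 173.82], [-45.26, 126.66], [13.44, 144.39], [-59.66, 239.66], [0, 175.72], [-146.38, 146.38]. Speed limits (degrees/s): [127.2, 127.2, 147.25, 180, 180, 180].

INTERFACE

Orientations are given as a 3x3 rotation matrix whose columns are the frame's x, y, z axes.
In Python, from rig import status, vision, ticket gives the robot as it stands.
- The arm moves only by the tool arm_command, never from a script. Its argument "series" is one flat list of numbers, 6 for each row, row after row: the shift along the tool's x, y, z in mm, then the turn, a rotation vector about the tool's x, y, z in rad. A call has 1 to 20 rows; each row shifts and turns the commanded pose from where the row before left it, along the tool's axes as they then stand; what a row does not reach is not made up. A row lasts 1/8 s, in which the tool goes at most 62.5 mm and 10.7 degrees, less where a joint would pass 70% of its speed; a pose out of reach is approached as far as the arm can. A call is refused whole if a number of a shift passes 62.5 or a number of a turn 0.188, either way. A call with a gripper value outside its range is refused whole. "fingers" is the finger opening in mm, from 0 to 94, set as the call begins (left out, the last holds). The fingers move at their own pace and stop on an object; "grip_force" is the grip in N (left out, the last holds). Time passes only in rows, so rows that do not move let the fingers close. It gives the time, the measured TCP pose, the force, the opening and the grip force at its end, in the units of the state.
- status.get_obs(): the state, without advancing time (a new reading comes with each control period).
- vision.read_camera(name): name is "scene" or "top" or "wrist"; returns the picture (480x640x3 uint8, blue, green, red); there is no depth.
- vision.camera_params(name): a dict with "mtx" (3x3 intrinsics, pixels), "view" (4x4, takes a point from world to camera coordinates); the wrist camera has in their place "hand_eye" (4x4, takes a point from camera to tool coordinates, whose origin is the TCP and whose axes are the flange's). Camera axes: x right, y down, z forward; pixel columns grow to the right and rows downward; lengths in m; the calibration is good to about 2 mm. A picture is of the moment at which its call begins: read the wrist's pose just before it. camera_params takes no time and is no camera call.
- ticket.finish_job(): hands the job in; it is judged then, once.
The state is a dict: "clock": time; "joints": joint angles; "dq": joint speeds; "joint_efforts": joint torques, N m; "tool_pos": TCP position; "tool_rot": TCP orientation; "wrist_force": force on the tool from outside, world axes, zero at the start; "wrist_torque": the same for the moment, N m; "finger_gap": finger opening in m; "grasp_force": force on a finger pad.
Only numpy, scipy, OpenCV 4.12 (cv2) and the standard library are available. Lean on these libraries where they do the work, as an engineer would, in place of code of your own. Each camera call takes 0.05 s, during which the arm holds its last target. There are 200 camera calls.

TASK

Take the long wooden clay scraper out of the tool stand and slide its blade into the slot of the repair block, upright and down on the slot floor, then push it gently along the slot against the sprung stop plate. Finish while still holding it there, pushing steadily with about 10 N (plate about 10 mm back) so that I can tighten the clamp screws: do not let go or back off. Never drive the plate back to its limit, and leave the short scraper, bowl, jar and carton where they are.

Things in the scene. Friction and masses are not known exactly. Their poses are not given: they have to be found in the camera images.
- scraper: the long clay scraper to handle, about 0.15 kg: upright wooden blade 110 mm long (x), 6 mm thick (y), with a handle bar on top, 90 mm long, 22 mm thick (y), from 62 to 92 mm above the blade's lower edge. Ends alike. Origin: middle of the blade's lower edge; z up. It starts upright in one of the stand's two slots
- scraper_grip (a point): middle of the long scraper's handle bar, 78 mm above the blade's lower edge; axes as the scraper's
- short_scraper: bystander: a scraper of the same make, thickness and height but with a blade only 60 mm and a handle only 44 mm long, upright in the stand's other slot; origin in the middle of its blade's lower edge
- stand: fixed wooden tool stand: base 120 (x) by 150 mm (y), 10 mm thick, with two slots along x at y = +45 and -45 mm, each 8 mm wide between cheeks 90 mm long and 14 mm thick, tops 50 mm above the table; slot floors 10 mm above the table, slots open at the top and both ends. Origin: centre of its underside
- block: fixed wooden repair block; its x runs along the slot from mouth to stop. Base from x = -77.5 to 137.5 mm, 90 mm wide, 12 mm thick (its top is the slot floor). Two cheeks 18 mm thick, x = -60 to 45 mm, tops at z = 52 mm, leave the slot between them at y = 0. Clamp screws reach y = 43 mm on the +y side. Post behind the stop: x = 108 to 130 mm, 70 mm high. Origin: on the table under mid-slot
- slot_mouth (a point): middle of the slot floor at the slot's mouth: x = -60, y = 0, z = 12 mm in the block's frame, same axes. The slot is 12 mm wide, 40 mm deep, open at the top and both ends; flared lips stand in front of the mouth out to x = -79 mm
- stop: sprung stop plate beyond the slot's end: wood, 10 mm thick, 54 mm wide, 50 mm tall. Origin: bottom centre of the face towards the mouth, at rest at x = 58, y = 0, z = 14 mm in the block's frame, same axes. Pushed, it slides back along the block's +x against a spring of about 1 N per mm (10 N at 10 mm), 22 mm at most, and springs forward again
- bowl: bystander: white bowl, 90 mm across, 50 mm high, origin under its centre
- jar: bystander: glass jar, 64 mm across, 90 mm high, origin under its centre
- carton: bystander: cardboard box 150 x 90 x 60 mm, origin under its centre

How it is judged:
By the outcome, as a careful person would: the job done as asked, in the order asked, and still so for the second after the job is handed in, while the arm keeps its last pose, push and grip.
It also fails if it takes over 56 s, if anything falls off the work surface, if the arm or the gripper's body presses on something with over 40 N, if the wrist force passes 120 N, or if a joint passes its speed limit or range.

## Working session

There is one attempt and no reset: what is moved stays moved. The work goes in short steps, Python scripts to look and compute and a tool call to move; the robot and the scene stay as the last step left them, time stands still between calls to the robot, and variables do not carry over. Pictures are saved under pics/ and viewed, at most 10 in all, crops included, and the job is handed in when it is done.

Besides the shell and the picture viewer there is one more tool, called after "Call:" by a JSON object that holds its "method" and its "body". arm_command: Moves the arm, as the interface text tells. Its arguments: {"type":"object","properties":{"series":{"type":"array"},"fingers":{"type":"number"},"grip_force":{"type":"number"}},"required":["series"]}

```bash
mkdir -p pics; python3 - <<'E'
from rig import status, vision
import cv2,numpy as np
np.set_printoptions(precision=4,suppress=True)
print(status.get_obs())
for n in("scene","top","wrist"):
    cv2.imwrite(f"pics/{n}0.png",vision.read_camera(n)); print(vision.camera_params(n))
E
```

```text
{'clock': 0.0, 'joints': array([-76.3553,  17.2156,  87.1804,  -0.0002,  75.6703,  -3.8174]), 'dq': array([ 0.0615,  0.0085,  0.0799,  0.0587, -0.0214, -0.0642]), 'joint_efforts': array([  0.0028, -53.1803, -35.2735,   0.0709,   0.0244,  -0.0001]), 'tool_pos': array([ 0.165 , -0.5244,  0.2049]), 'tool_rot': array([[ 0.9539,  0.3001, -0.0003],
       [ 0.3001, -0.9539,  0.0011],
       [ 0.0001, -0.0012, -1.    ]]), 'wrist_force': array([-0.6085, -0.5129, -0.6026]), 'wrist_torque': array([-0.0463,  0.0107,  0.048 ]), 'grasp_force': 0.0, 'finger_gap': 0.0940571574297807}
{'mtx': array([[479.1873,   0.    , 319.8172],
       [  0.    , 479.1873, 243.1063],
       [  0.    ,   0.    ,   1.    ]]), 'view': array([[ 0.326 ,  0.9452, -0.0171, -0.1905],
       [ 0.6167, -0.2263, -0.7539, -0.3344],
       [-0.7165,  0.2353, -0.6567,  1.5769],
       [ 0.    ,  0.    ,  0.    ,  1.    ]])}
{'mtx': array([[597.0448,   0.    , 315.7584],
       [  0.    , 597.0448, 246.0838],
       [  0.    ,   0.    ,   1.    ]]), 'view': array([[ 0.0035, -1.    ,  0.0076, -0.0278],
       [-0.9984, -0.0039, -0.0558,  0.6543],
       [ 0.0558, -0.0074, -0.9984,  1.5495],
       [ 0.    ,  0.    ,  0.    ,  1.    ]])}
{'mtx': array([[397.9233,   0.    , 307.114 ],
       [  0.    , 397.9233, 235.6995],
       [  0.    ,   0.    ,   1.    ]]), 'hand_eye': array([[-0.0005, -0.966 , -0.2585,  0.0741],
       [ 1.    , -0.0002, -0.0014,  0.0001],
       [ 0.0013, -0.2585,  0.966 , -0.1786],
       [ 0.    ,  0.    ,  0.    ,  1.    ]])}
```

View pics/top0.png

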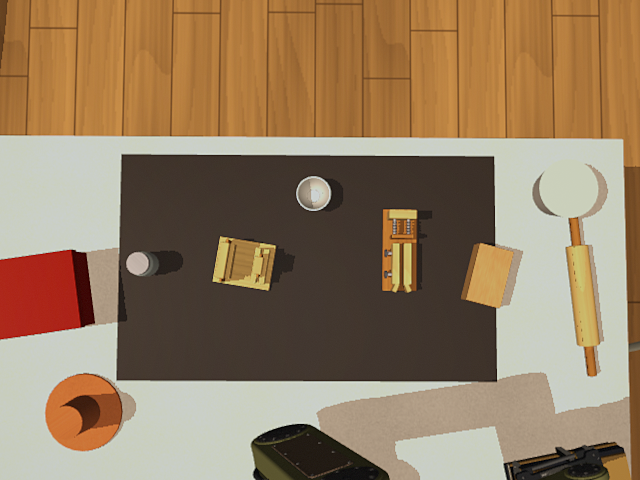

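View pics/scene0.png

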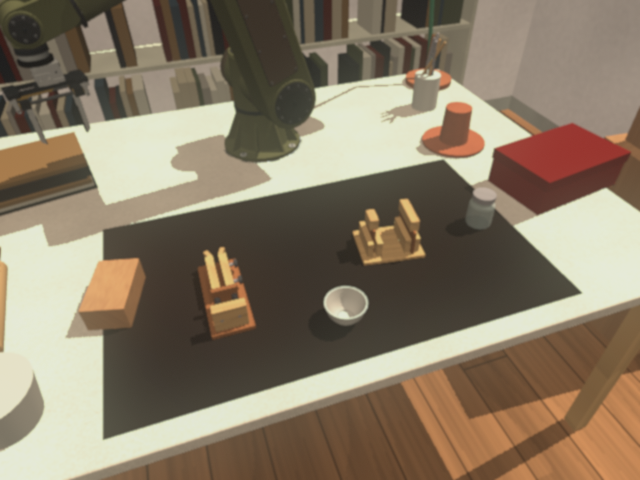

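Top view: stand around (245,263) with the long scraper in its left slot (220,260) and the short one at (265,265). The block is at (400,250), mouth toward the robot (row 292) and stop at the far end (row 213). I'll zoom in on both and cast rough rays.

```bash
cat > h.py <<'E'
from rig import status, vision
import cv2,numpy as np
np.set_printoptions(precision=4,suppress=True)
def cam(n,obs=None):
    p=vision.camera_params(n)
    if n!="wrist": return p["mtx"],p["view"]
    T=np.eye(4);T[:3,:3]=obs["tool_rot"];T[:3,3]=obs["tool_pos"]
    return p["mtx"],np.linalg.inv(T@p["hand_eye"])
def ray(c,uv):
    K,V=c;R=V[:3,:3];o=-R.T@V[:3,3]
    return o,R.T@np.linalg.inv(K)@[uv[0],uv[1],1]
def onz(c,uv,z):
    o,d=ray(c,uv);return o+d*(z-o[2])/d[2]
def tri(obs):  # [(cam,uv),..] -> point, residual mm
    A=np.zeros((3,3));b=np.zeros(3);L=[]
    for c,uv in obs:
        o,d=ray(c,uv);d=d/np.linalg.norm(d);P=np.eye(3)-np.outer(d,d);A+=P;b+=P@o;L.append((P,o))
    x=np.linalg.solve(A,b);return x,[round(1e3*np.linalg.norm(P@(x-o)),1) for P,o in L]
def proj(c,p):
    K,V=c;q=K@(V[:3,:3]@p+V[:3,3]);return q[:2]/q[2]
E
python3 - <<'E'
from h import *
im=cv2.imread("pics/top0.png")
a=cv2.resize(im[225:300,200:290],None,fx=4.4,fy=6*4.4/6,interpolation=cv2.INTER_CUBIC)
b=cv2.resize(im[200:300,365:435],None,fx=4.4,fy=4.4,interpolation=cv2.INTER_CUBIC)
o=np.zeros((440,720,3),np.uint8);o[:a.shape[0],:a.shape[1]]=a;o[:b.shape[0],400:400+b.shape[1]]=b
cv2.imwrite("pics/topcrop.png",o)
c=cam("top")
for uv in[(245,263),(220,260),(265,265),(400,250),(401,292),(403,213)]: print(uv,onz(c,uv,0.01),onz(c,uv,.1))
E
```

```text
(245, 263) [0.6096 0.1608 0.01  ] [0.6071 0.1508 0.1   ]
(220, 260) [0.6172 0.2266 0.01  ] [0.6143 0.2129 0.1   ]
(265, 265) [0.6045 0.1081 0.01  ] [0.6023 0.1011 0.1   ]
(400, 250) [ 0.6454 -0.2481  0.01  ] [ 0.6409 -0.2347  0.1   ]
(401, 292) [ 0.5348 -0.2502  0.01  ] [ 0.5366 -0.2367  0.1   ]
(403, 213) [ 0.7437 -0.2565  0.01  ] [ 0.7336 -0.2426  0.1   ]
```

View pics/topcrop.png

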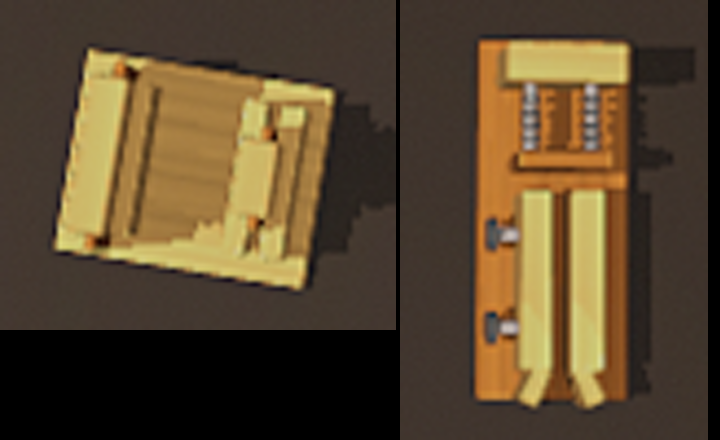

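Top crop (4.4x): the long handle bar is centred near (95,160) and its slot runs at about -9° yaw. The block's slot runs along x ≈ 560, close to 0° yaw, with lips at row ~385 and the plate at row ~160. The scraper blade is in the left slot. I'll move the wrist camera over the block first, then the stand.

Call:
{"method": "arm_command", "body": {"series": [0,0,-5,0,0,0.152,0,0,-5,0,0,0.152,35.5,-28.5,-4,0,0,0,35.5,-28.5,-4,0,0,0,35.5,-28.5,-4,0,0,0,35.5,-28.5,-4,0,0,0,35.5,-28.5,-4,0,0,0,35.5,-28.5,-4,0,0,0,35.5,-28.5,-4,0,0,0,35.5,-28.5,-4,0,0,0,35.5,-28.5,-4,0,0,0,35.5,-28.5,-4,0,0,0,0,0,0,0,0,0,0,0,0,0,0,0]}}

```text
clock: 1.9
tool_pos: [0.5194, -0.2395, 0.2551]
tool_rot: [[1.0, 0.001, -0.001], [0.001, -1.0, 0.0], [-0.001, -0.0, -1.0]]
wrist_force: [-0.4, -0.8, 0.3]
finger_gap: 0.0938
grasp_force: 0.0
```

```bash
python3 - <<'E'
from h import *
import pickle
o=status.get_obs();im=vision.read_camera("wrist");pickle.dump((o,im),open("b1.pkl","wb"));cv2.imwrite("pics/b1.png",im);print(o)
E
```

```text
{'clock': 1.9, 'joints': array([-28.4187,  18.2134,  79.2185,  -0.0098,  82.612 ,  61.5248]), 'dq': array([-1.0423, -0.4465,  0.2399, -0.099 , -0.011 , -0.0448]), 'joint_efforts': array([  1.4718, -55.1348, -37.001 ,   0.0988,  -0.0553,   0.0479]), 'tool_pos': array([ 0.5194, -0.2395,  0.2551]), 'tool_rot': array([[ 1.    ,  0.001 , -0.0008],
       [ 0.001 , -1.    ,  0.0002],
       [-0.0008, -0.0002, -1.    ]]), 'wrist_force': array([-0.4427, -0.8015,  0.265 ]), 'wrist_torque': array([0.0261, 0.0348, 0.0041]), 'grasp_force': 0.0, 'finger_gap': 0.09384307840903537}
```

Call:
{"method": "arm_command", "body": {"series": [35,-20,0,0,0,0,35,-20,0,0,0,0,20,-10,0,0,0,0,0,0,0,0,0,0,0,0,0,0,0,0]}}

```text
clock: 2.58
tool_pos: [0.6089, -0.1903, 0.2555]
tool_rot: [[1.0, -0.0, -0.0], [-0.0, -1.0, -0.0], [-0.0, 0.0, -1.0]]
wrist_force: [0.1, 0.5, -0.4]
finger_gap: 0.0939
grasp_force: 0.0
```

```bash
python3 - <<'E'
from h import *
import pickle
o=status.get_obs();im=vision.read_camera("wrist");pickle.dump((o,im),open("b2.pkl","wb"));cv2.imwrite("pics/b2.png",im);print(o["tool_pos"],o["tool_rot"],o["clock"])
a=[pickle.load(open(f"b{i}.pkl","rb"))[1] for i in(1,2)]
E
```

```text
[ 0.6089 -0.1903  0.2555] [[ 1.     -0.0004 -0.0002]
 [-0.0004 -1.     -0.0001]
 [-0.0002  0.0001 -1.    ]] 2.575
```

View pics/b1.png

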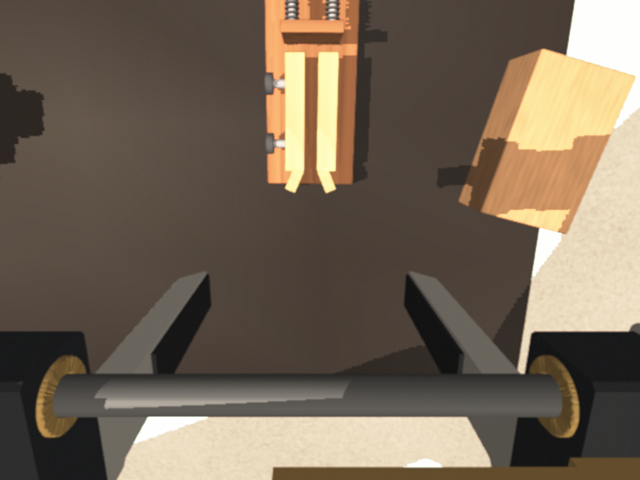

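View pics/b2.png

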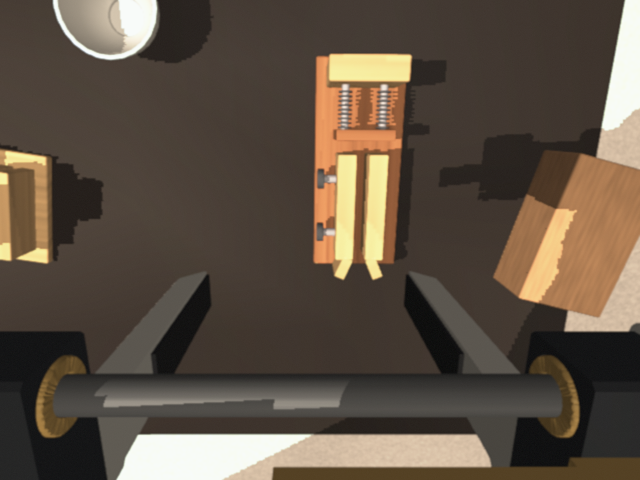

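b1 and b2 show the block well. In b2 the cheek tops run from (345,262)/(375,262) up to (347,154)/(377,154). The base's lower edge is at row 263 and the plate at (365,135). Next, the stand from two places.

Call:
{"method": "arm_command", "body": {"series": [-6,-35,0,0,0,0,-6,-35,0,0,0,0,-6,-35,0,0,0,0,-6,-35,0,0,0,0,-6,-35,0,0,0,0,-6,-35,0,0,0,0,-6,-35,0,0,0,0,-6,-35,0,0,0,0,-6,-35,0,0,0,0,-6,-35,0,0,0,0,0,0,0,0,0,0.157,0,0,0,0,0,0,0,0,0,0,0,0,0,0,0,0,0,0]}}

```text
clock: 4.38
tool_pos: [0.5496, 0.1601, 0.2555]
tool_rot: [[0.988, -0.155, 0.0], [-0.155, -0.988, 0.0], [0.0, -0.0, -1.0]]
wrist_force: [-0.7, 0.2, -0.8]
finger_gap: 0.0943
grasp_force: 0.0
```

```bash
python3 - <<'E'
from h import *
import pickle
o=status.get_obs();im=vision.read_camera("wrist");pickle.dump((o,im),open("s1.pkl","wb"));cv2.imwrite("pics/s1.png",im);print(o)
E
```

```text
{'clock': 4.375, 'joints': array([ 12.5731,  18.2215,  79.1475,   0.0011,  82.6256, 111.4644]), 'dq': array([ 0.1612,  0.217 , -0.1591, -0.0463,  0.0459,  0.6683]), 'joint_efforts': array([  0.0051, -55.6677, -36.6243,  -0.0128,  -0.0751,  -0.0532]), 'tool_pos': array([0.5496, 0.1601, 0.2555]), 'tool_rot': array([[ 0.988 , -0.1546,  0.0001],
       [-0.1546, -0.988 ,  0.    ],
       [ 0.0001, -0.0001, -1.    ]]), 'wrist_force': array([-0.7026,  0.2421, -0.836 ]), 'wrist_torque': array([ 0.0024, -0.0336,  0.0019]), 'grasp_force': 0.0, 'finger_gap': 0.0943184406056062}
```

Call:
{"method": "arm_command", "body": {"series": [21,-29,0,0,0,0,21,-29,0,0,0,0,0,0,0,0,0,0,0,0,0,0,0,0]}}

```text
clock: 4.92
tool_pos: [0.5998, 0.211, 0.2552]
tool_rot: [[0.988, -0.155, -0.001], [-0.155, -0.988, -0.0], [-0.0, 0.0, -1.0]]
wrist_force: [0.5, -0.9, 0.5]
finger_gap: 0.0941
grasp_force: 0.0
```

```bash
python3 - <<'E'
from h import *
import pickle
o=status.get_obs();im=vision.read_camera("wrist");pickle.dump((o,im),open("s2.pkl","wb"));cv2.imwrite("pics/s2.png",im);print(o["tool_pos"],o["tool_rot"],o["clock"])
a=pickle.load(open("s1.pkl","rb"))[1]
z=np.hstack([a[:300,150:550],im[:300,150:550]]);cv2.imwrite("pics/s12.png",z)
E
```

```text
[0.5998 0.211  0.2552] [[ 0.9879 -0.1553 -0.0005]
 [-0.1553 -0.9879 -0.0002]
 [-0.0005  0.0003 -1.    ]] 4.925
```

View pics/s12.png

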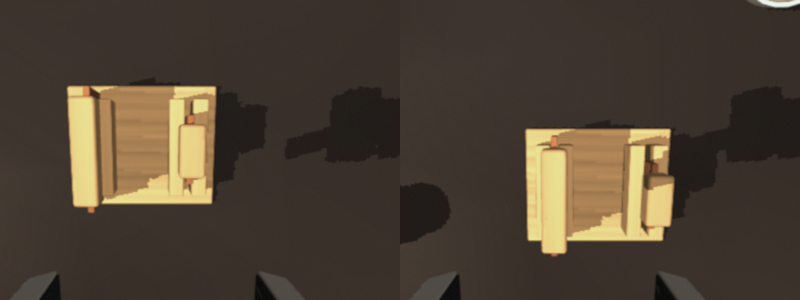

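s1 (left) shows the long handle bar spanning about (221–246, 96)–(225–249, 206). In s2 it spans about (291–316, 149)–(293–317, 253). I'll enlarge both views of the handle and the slot to get precise corners.

```bash
python3 - <<'E'
from h import *
o=np.zeros((600,800,3),np.uint8)
x=0
for n,(c0,c1,r0,r1),f in[("s1",(212,262,80,220),4),("s2",(280,330,132,262),4),("b1",(272,352,10,200),2.5),("b2",(325,402,120,285),2.5)]:
    im=cv2.imread(f"pics/{n}.png")[r0:r1,c0:c1]
    im=cv2.resize(im,None,fx=f,fy=f,interpolation=cv2.INTER_CUBIC);h,w=im.shape[:2];print(n,x,w)
    w=min(w,800-x);o[:h,x:x+w]=im[:,:w];x+=w
cv2.imwrite("pics/zoom.png",o)
E
```

```text
s1 0 200
s2 200 200
b1 400 200
b2 600 192
```

View pics/zoom.png

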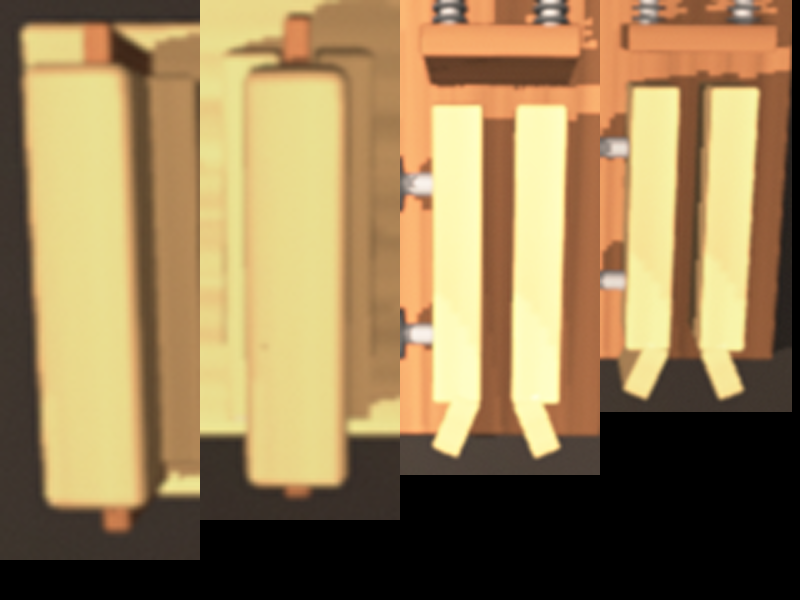

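Zoom panels: both bars' top corners are clear (s1 (23,66),(128,66),(148,506),(45,506); s2 (248,74),(346,74),(346,486),(247,486)). The inner corners of both cheeks in b1 and b2 are clear too. Now triangulating.

```bash
python3 - <<'E'
from h import *
import pickle
C={n:cam("wrist",pickle.load(open(n+".pkl","rb"))[0]) for n in("s1","s2","b1","b2")}
off={"s1":(0,212,80,4),"s2":(200,280,132,4),"b1":(400,272,10,2.5),"b2":(600,325,120,2.5)}
def px(n,p):
    x,c,r,f=off[n];return ((p[0]-x+.5)/f-.5+c,(p[1]+.5)/f-.5+r)
def T(name,a,A,b,B):
    r=[];print(name)
    for p,q in zip(A,B):
        x,e=tri([(C[a],px(a,p)),(C[b],px(b,q))]);r.append(x);print(x,e)
    return np.array(r)
H=T("handle FL FR NR NL","s1",[(23,66),(128,66),(148,506),(45,506)],"s2",[(248,74),(346,74),(346,486),(247,486)])
m=H.mean(0);d=H[0]+H[1]-H[2]-H[3];print("mid",m,"yaw",np.degrees(np.arctan2(d[1],d[0])),"len",np.linalg.norm(d)/2,"wid",np.linalg.norm(H[0]+H[3]-H[1]-H[2])/2)
c=T("cheeks L:FL FR NR NL R:","b1",[(432,105),(481,105),(481,402),(434,402),(515,105),(567,105),(558,402),(512,402)],"b2",[(632,87),(680,87),(668,349),(627,349),(710,87),(759,87),(744,349),(700,349)])
f=(c[1]+c[4])/2;n=(c[2]+c[7])/2;d=f-n
print("far",f,"near",n,"yaw",np.degrees(np.arctan2(d[1],d[0])),"len",np.linalg.norm(d),"slotw",np.linalg.norm(c[1]-c[4]),np.linalg.norm(c[2]-c[7]))
fo=(c[0]+c[5])/2;no=(c[3]+c[6])/2;d=fo-no;print("outer",fo,no,np.degrees(np.arctan2(d[1],d[0])),np.linalg.norm(c[0]-c[5]),np.linalg.norm(c[3]-c[6]))
# check at fixed heights
for nme in("b1","b2"):
    P=[(481,105),(515,105),(481,402),(512,402)] if nme=="b1" else [(680,87),(710,87),(668,349),(700,349)]
    q=[onz(C[nme],px(nme,p),.052) for p in P];print(nme,(q[0]+q[1])/2,(q[2]+q[3])/2)
for nme,P in(("s1",[(23,66),(128,66),(148,506),(45,506)]),("s2",[(248,74),(346,74),(346,486),(247,486)])):
    q=[onz(C[nme],px(nme,p),.102) for p in P];print(nme,np.mean(q,0))
# stop plate top front edge b1 (424..579,55) z=.064
q=[onz(C["b1"],px("b1",p),.064) for p in((428,56),(579,56))];print("plate",q)
E
```

```text
handle FL FR NR NL
[0.6585 0.2144 0.1034] [np.float64(0.0), np.float64(0.0)]
[0.6554 0.1945 0.1006] [np.float64(0.2), np.float64(0.2)]
[0.5676 0.2078 0.0997] [np.float64(0.2), np.float64(0.2)]
[0.5712 0.2293 0.1005] [np.float64(0.1), np.float64(0.1)]
mid [0.6132 0.2115 0.101 ] yaw -9.161357898365976 len 0.08866793014102933 wid 0.02101700603235385
cheeks L:FL FR NR NL R:
[ 0.6597 -0.2193  0.05  ] [np.float64(0.1), np.float64(0.1)]
[ 0.6596 -0.237   0.0515] [np.float64(0.2), np.float64(0.2)]
[ 0.5548 -0.2363  0.0484] [np.float64(0.3), np.float64(0.3)]
[ 0.5553 -0.2189  0.0508] [np.float64(0.2), np.float64(0.2)]
[ 0.6596 -0.2488  0.0503] [np.float64(0.1), np.float64(0.1)]
[ 0.6596 -0.2672  0.0505] [np.float64(0.0), np.float64(0.0)]
[ 0.5553 -0.2662  0.0511] [np.float64(0.3), np.float64(0.3)]
[ 0.5552 -0.2486  0.0505] [np.float64(0.1), np.float64(0.1)]
far [ 0.6596 -0.2429  0.0509] near [ 0.555  -0.2424  0.0494] yaw -0.24373389415557026 len 0.10463529175645668 slotw 0.011852077415081286 0.012491038680274362
outer [ 0.6597 -0.2432  0.0503] [ 0.5553 -0.2425  0.0509] -0.3916085154046116 0.047970462828561065 0.04733986008984884
b1 [ 0.6594 -0.2428  0.052 ] [ 0.5553 -0.2425  0.052 ]
b2 [ 0.6597 -0.2428  0.052 ] [ 0.5558 -0.242   0.052 ]
s1 [0.6134 0.2112 0.102 ]
s2 [0.6134 0.2115 0.102 ]
plate [array([ 0.6726, -0.219 ,  0.064 ]), array([ 0.6726, -0.27  ,  0.064 ])]
```

Everything checks out. The handle top measures z = 0.101 (0.102 expected) and 89x21 mm; its middle is (0.6133, 0.2114), yaw -9.15°. The slot is 12 mm wide with tops at about 0.051. Its mouth is at (0.5553, -0.2426), yaw about -0.3°, and the plate face is at x = 0.673. Now the grasp.

Call:
{"method": "arm_command", "body": {"series": [13.3,-2.5,26,0,0,0.004,0,0,40,0,0,0,0,0,40,0,0,0,0,0,40,0,0,0,0,0,20,0,0,0,0,0,12,0,0,0,0,0,8,0,0,0,0,0,0,0,0,0,0,0,0,0,0,0], "fingers": 60}}

```text
clock: 6.1
tool_pos: [0.6139, 0.2119, 0.0704]
tool_rot: [[0.987, -0.159, 0.001], [-0.159, -0.987, 0.0], [0.001, -0.001, -1.0]]
wrist_force: [0.1, 0.9, -0.4]
finger_gap: 0.06
grasp_force: 0.0
```

Call:
{"method": "arm_command", "body": {"series": [0,0,0,0,0,0,0,0,0,0,0,0,0,0,0,0,0,0,0,0,0,0,0,0,0,0,0,0,0,0,0,0,0,0,0,0], "fingers": 0, "grip_force": 45}}

```text
clock: 6.85
tool_pos: [0.6136, 0.2118, 0.0695]
tool_rot: [[0.987, -0.16, 0.0], [-0.16, -0.987, -0.0], [0.0, 0.0, -1.0]]
wrist_force: [-0.3, 0.2, -0.7]
finger_gap: 0.0216
grasp_force: 45.0
```

Grip is good (gap 21.6 mm, matching the 22 mm bar). Lift, turn and carry to in front of the mouth.

Call:
{"method": "arm_command", "body": {"series": [0,0,-10,0,0,0,0,0,-25,0,0,0,0,0,-25,0,0,0,0,0,-25,0,0,0,0,0,-25,0,0,0,0,0,0,0,0,-0.155,-12.4,41,0,0,0,0,-12.4,41,0,0,0,0,-12.4,41,0,0,0,0,-12.4,41,0,0,0,0,-12.4,41,0,0,0,0,-12.4,41,0,0,0,0,-12.4,41,0,0,0,0,-12.4,41,0,0,0,0,-12.4,41,0,0,0,0,-12.4,41,0,0,0,0,-12.2,45,0,0,0,0,0,0,0,0,0,0,0,0,0,0,0,0]}}

```text
clock: 9.22
tool_pos: [0.4751, -0.2421, 0.1798]
tool_rot: [[1.0, -0.005, 0.0], [-0.005, -1.0, 0.0], [0.0, -0.0, -1.0]]
wrist_force: [0.2, -0.6, -0.1]
finger_gap: 0.0218
grasp_force: 45.0
```

```bash
python3 - <<'E'
from h import *
import pickle
o=status.get_obs();im=vision.read_camera("wrist");pickle.dump((o,im),open("c1.pkl","wb"));print(o)
sc=vision.read_camera("scene")
c=cam("wrist",o);T=o["tool_rot"]
for dx in(-55,-45,45,55):print(dx,proj(c,o["tool_pos"]+T@[dx/1e3,0,-.033 if abs(dx)<50 else .059]))
z=np.zeros((480,800,3),np.uint8);z[:,:440]=im[:,100:540];s=cv2.resize(sc[180:360,130:310],None,fx=2,fy=2);z[:360,440:800]=s
cv2.imwrite("pics/c1.png",z)
E
```

```text
{'clock': 9.225, 'joints': array([-30.9436,  16.3235,  91.7741,   0.0134,  71.8913,  59.3641]), 'dq': array([ 1.1622,  0.0172,  0.1854, -0.0327, -0.1308, -0.0701]), 'joint_efforts': array([ -1.5287, -51.9409, -35.1824,  -0.004 ,  -0.0579,  -0.054 ]), 'tool_pos': array([ 0.4751, -0.2421,  0.1798]), 'tool_rot': array([[ 1.    , -0.0054,  0.0003],
       [-0.0054, -1.    ,  0.0001],
       [ 0.0003, -0.0001, -1.    ]]), 'wrist_force': array([ 0.2314, -0.625 , -0.1161]), 'wrist_torque': array([0.0699, 0.0137, 0.0295]), 'grasp_force': 44.995567202568054, 'finger_gap': 0.02178549728883582}
-55 [307.1186 331.3165]
-45 [306.8529 415.1551]
45 [306.6846 209.9713]
55 [307.0209 162.6232]
```

View pics/c1.png

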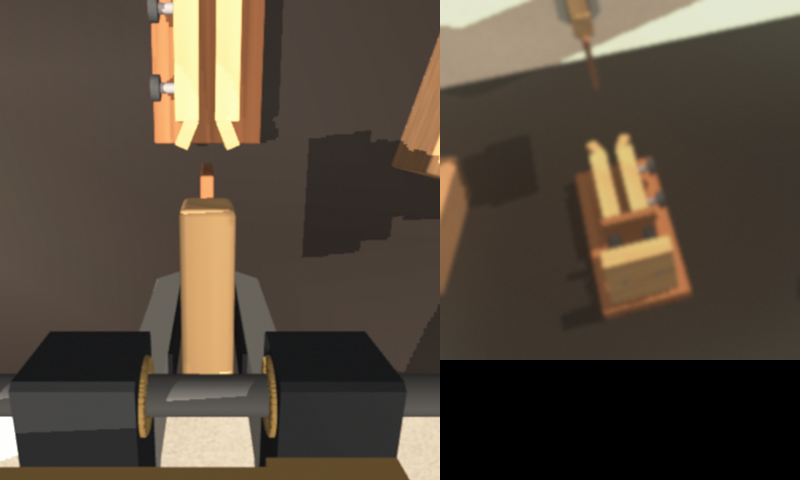

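c1 shows the scraper hanging straight and upright: blade tip at crop (207,165), predicted (207,162), in line with the slot centre at (207,120). Lower to just above floor height in front of the lips, then slide in through the mouth.

Call:
{"method": "arm_command", "body": {"series": [0,0,25,0,0,0,0,0,25,0,0,0,0,0,25,0,0,0,0,0,20,0,0,0,0,0,12,0,0,0,0,0,0,0,0,0,0,0,0,0,0,0]}}

```text
clock: 10.2
tool_pos: [0.4755, -0.2425, 0.0733]
tool_rot: [[1.0, -0.005, 0.001], [-0.005, -1.0, -0.001], [0.001, 0.001, -1.0]]
wrist_force: [0.2, 0.9, -0.6]
finger_gap: 0.0219
grasp_force: 45.0
```

Call:
{"method": "arm_command", "body": {"series": [5,0,0,0,0,0,5,0,0,0,0,0,5,0,0,0,0,0,5,0,0,0,0,0,5,0,0,0,0,0,5,0,0,0,0,0,5,0,0,0,0,0,0,0,0,0,0,0]}}

```text
clock: 11.2
tool_pos: [0.5102, -0.2426, 0.0724]
tool_rot: [[1.0, -0.005, -0.0], [-0.005, -1.0, 0.0], [-0.0, -0.0, -1.0]]
wrist_force: [-0.6, 0.1, -0.7]
finger_gap: 0.0215
grasp_force: 45.0
```

Call:
{"method": "arm_command", "body": {"series": [8,0,0,0,0,0,8,0,0,0,0,0,8,0,0,0,0,0,8,0,0,0,0,0,8,0,0,0,0,0,8,0,0,0,0,0,8,0,0,0,0,0,8,0,0,0,0,0,8,0,0,0,0,0,8,0,0,0,0,0,8,0,0,0,0,0,5,0,0,0,0,0,0,0,0,0,0,0,0,0,0,0,0,0]}}

```text
clock: 12.95
tool_pos: [0.6028, -0.2431, 0.0724]
tool_rot: [[1.0, -0.005, -0.0], [-0.005, -1.0, 0.0], [-0.0, -0.0, -1.0]]
wrist_force: [-0.4, 0.1, -0.5]
finger_gap: 0.0219
grasp_force: 45.0
```

Call:
{"method": "arm_command", "body": {"series": [0,0,0.5,0,0,0,0,0,0.5,0,0,0,0,0,0.5,0,0,0,0,0,0,0,0,0,0,0,0,0,0,0]}}

```text
clock: 13.58
tool_pos: [0.603, -0.2432, 0.0715]
tool_rot: [[1.0, -0.005, 0.0], [-0.005, -1.0, -0.0], [0.0, 0.0, -1.0]]
wrist_force: [-2.4, 0.5, 5.8]
finger_gap: 0.0212
grasp_force: 45.0
```

Floor contact is felt (Fz ≈ 6 N at the expected height). Now push gently toward the plate.

Call:
{"method": "arm_command", "body": {"series": [2,0,0,0,0,0,2,0,0,0,0,0,2,0,0,0,0,0,2,0,0,0,0,0,2,0,0,0,0,0,2,0,0,0,0,0,0,0,0,0,0,0,0,0,0,0,0,0]}}

```text
clock: 14.58
tool_pos: [0.6152, -0.2434, 0.0715]
tool_rot: [[1.0, -0.005, 0.001], [-0.005, -1.0, -0.001], [0.001, 0.001, -1.0]]
wrist_force: [-1.6, -0.8, 4.7]
finger_gap: 0.0219
grasp_force: 45.0
```

Call:
{"method": "arm_command", "body": {"series": [1,0,0,0,0,0,1,0,0,0,0,0,1,0,0,0,0,0,1,0,0,0,0,0,1,0,0,0,0,0,1,0,0,0,0,0,1,0,0,0,0,0,0,0,0,0,0,0,0,0,0,0,0,0]}}

```text
clock: 15.7
tool_pos: [0.6216, -0.2435, 0.0715]
tool_rot: [[1.0, -0.005, -0.001], [-0.005, -1.0, -0.0], [-0.001, 0.0, -1.0]]
wrist_force: [-5.9, 0.6, 7.7]
finger_gap: 0.0221
grasp_force: 45.0
```

Call:
{"method": "arm_command", "body": {"series": [1,0,0,0,0,0,1,0,0,0,0,0,1,0,0,0,0,0,1,0,0,0,0,0,1,0,0,0,0,0,1,0,0,0,0,0,0,0,0,0,0,0,0,0,0,0,0,0]}}

```text
clock: 16.7
tool_pos: [0.627, -0.2436, 0.0715]
tool_rot: [[1.0, -0.005, -0.002], [-0.005, -1.0, -0.0], [-0.002, 0.0, -1.0]]
wrist_force: [-12.5, 0.5, 11.4]
finger_gap: 0.0216
grasp_force: 45.0
```

```bash
python3 - <<'E'
from h import *
for i in range(4):
    o=status.get_obs();im=vision.read_camera("wrist");print(o["tool_pos"],o["wrist_force"],o["wrist_torque"])
c=cam("wrist",o);T=np.array([0.6153,-.2427,0])
print("plate top front edge at 0,10 mm:",[proj(c,T+[x,y,.064]) for x in(.058,.068) for y in(-.027,.027)])
print("handle top far/near:",[proj(c,o["tool_pos"]+o["tool_rot"]@[d,0,-.033]) for d in(.045,-.045)])
print("blade top corner far z+62?",proj(c,o["tool_pos"]+o["tool_rot"]@[.055,0,.003]),"cheek ends",[proj(c,T+[.045,y,.052]) for y in(-.024,.024)])
z=np.zeros((480,800,3),np.uint8);a=cv2.resize(im[60:300,210:410],None,fx=2,fy=2,interpolation=cv2.INTER_CUBIC);z[:,:400]=a
s=cv2.resize(vision.read_camera("scene")[210:350,170:300],None,fx=3,fy=3,interpolation=cv2.INTER_CUBIC);z[:420,405:795]=s
cv2.imwrite("pics/d1.png",z)
E
```

```text
[ 0.627  -0.2436  0.0715] [-12.4514   0.5042  11.4449] [ 0.1622  2.1968 -0.0105]
[ 0.627  -0.2435  0.0715] [-12.3461   1.1252  10.8109] [0.2065 2.2105 0.0301]
[ 0.627  -0.2435  0.0715] [-11.6023  -0.2316  10.5623] [0.1641 2.2306 0.0068]
[ 0.627  -0.2435  0.0715] [-11.8764   1.0596  11.4533] [0.0914 2.2061 0.0403]
plate top front edge at 0,10 mm: [array([362.0303, 190.0799]), array([247.0971, 190.7443]), array([362.6785, 168.5878]), array([246.1189, 169.2786])]
handle top far/near: [array([306.6815, 209.9765]), array([306.8497, 415.1611])]
blade top corner far z+62? [306.8424 172.6983] cheek ends [array([352.2217, 212.0655]), array([257.6354, 212.5982])]
```

View pics/d1.png

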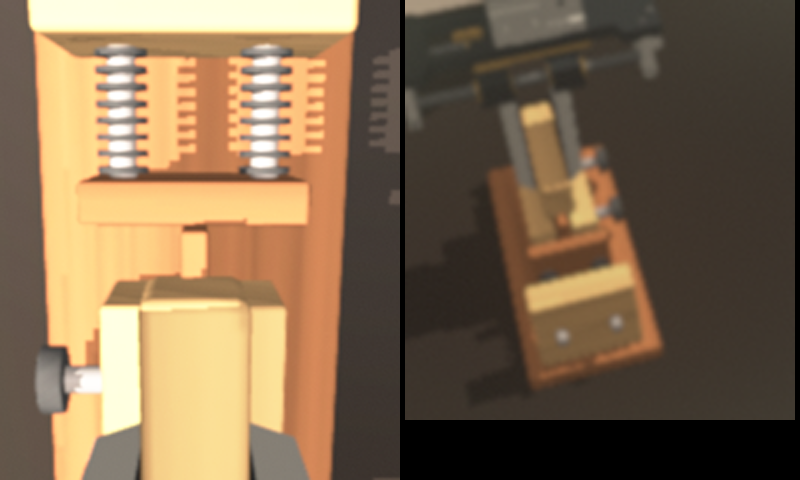

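d1 shows the blade in the slot, handle straight (top end at row 281, where predicted). The blade tip at (195,228) is against the plate, whose front edge is at row ~171 in the full image, i.e. about 9 mm back. That agrees with the TCP (8.7 mm) and the forces. One more small push.

Call:
{"method": "arm_command", "body": {"series": [0.7,0,0,0,0,0,0.6,0,0,0,0,0,0,0,0,0,0,0,0,0,0,0,0,0,0,0,0,0,0,0,0,0,0,0,0,0,0,0,0,0,0,0]}}

```text
clock: 17.82
tool_pos: [0.6282, -0.2435, 0.0716]
tool_rot: [[1.0, -0.005, -0.002], [-0.005, -1.0, 0.0], [-0.002, -0.0, -1.0]]
wrist_force: [-13.4, 0.5, 13.1]
finger_gap: 0.0213
grasp_force: 45.0
```

```bash
python3 - <<'E'
from h import *
F=[]
for i in range(8):
    o=status.get_obs();im=vision.read_camera("wrist");F.append(o["wrist_force"])
print(o["tool_pos"],o["tool_rot"],np.mean(F,0),o["clock"])
c=cam("wrist",o);g=cv2.cvtColor(im,cv2.COLOR_BGR2GRAY).astype(float)
for cols in((258,295),(318,355)):
    p=g[155:185,cols[0]:cols[1]].mean(1);d=np.diff(p);r=155.5+np.argmin(d);print(r,d.min(),1e3*(onz(c,(np.mean(cols),r),.064)[0]-.6733))
E
```

```text
[ 0.6282 -0.2435  0.0716] [[ 1.     -0.0055 -0.0025]
 [-0.0055 -1.      0.0001]
 [-0.0025 -0.0001 -1.    ]] [-13.6772   0.6518  12.0834] 18.175
171.5 -9.918918918918934 10.000573896805975
171.5 -39.486486486486484 9.837750145653136
```

The plate is 10 mm back by camera and 9.9 mm by TCP. The reading is steady at 13.7 N, of which roughly 3.5 N should be floor friction, so the push on the spring is about 10 N. Handing in.

```bash
python3 -c "
from rig import ticket
print(ticket.finish_job())"
```

```text
the job is handed in; nothing more can be done
None
```

The long scraper is held upright on the slot floor, pressing the stop plate about 10 mm back with roughly 10 N on the spring; I handed the job in at about 18 s, and the short scraper, bowl, jar and carton were not touched.

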